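# Set the grind lever to the clip and run the grinder

## Task

Set the coffee grinder to the grind marked by the orange clip: push the upright red knob of its lever round the scale with the fingertips until the lever's red pointer stands at the middle of the clip. Then press the grinder's round lid all the way down from above to run it and keep it down: the program finishes while still holding the lid pressed. Push gently, without pinching the knob, pressing the lid too early or lifting anything, and leave the clip, the grinder and the things around it where they are.

Things in the scene. Friction and masses are not known exactly. Their poses are not given: they have to be found in the camera images.
- grinder: Squat grey coffee grinder, 2.2 kg, loose on rubber feet (slides if pushed with over about 12 N). Origin: centre of its underside, on the upright axis of ring, scale and lid; +z up, -x through the middle of the scale. White scale plate: radius 100 mm, top 76 mm above the worktop, black marks toward -x. Ribbed dark steel ring: radius 53, top 90.5 mm. Neck: radius 40, top 102 mm; lid above it.
- grind_ring (a joint): Angle of ring and lever (rad), -1.12 to 1.12, counter-clockwise from above positive; at q the lever points along (-cos q, -sin q) in the grinder's frame, so 0 is the middle of the scale. It starts at -1.05 to -0.6, the clip always at a larger angle; light friction (0.1 N m, 1.2 N at the knob), stays where it is left.
- lever_knob (a point): Centre of the top of the upright red knob on the lever: a cylinder of diameter 15 mm, on a circle of radius 78 mm round the grinder's axis, free from 86 mm to 124 mm above the worktop (this point at 124 mm). Below it is the lever arm, 12 mm wide, top at 86 mm.
- lever_pointer (a point): Red tip of the lever's pointer, 93 mm from the grinder's axis, 82 mm above the worktop; it lies on the same radius as the knob.
- clip_mark (a point): Middle of the orange memory clip over the rim of the scale plate, 98 mm from the grinder's axis, 80 mm above the worktop. The clip is 11 mm wide along the rim, reaches from 93 to 109 mm from the axis and is held by friction. Its frame's -x points outward along its radius, y along the rim. The pointer passes just inside it without touching.
- press_lid (a joint): Travel of the lid (m): 0 up, 0.006 fully down. A spring raises it; it takes about 1 N to start and 5.2 N to bottom out.
- lid_top (a point): Centre of the top of the round black lid with its steel disc, diameter 76 mm (flat part 60 mm), 126 mm above the worktop when up; press straight down here.
- steel_tumbler: Bystander: steel tumbler, diameter 68 mm, 104 mm high, loose. Origin: centre of its underside.
- mug_white: Bystander: white mug, 90 mm across, 98 mm high, loose. Origin: about the centre of its underside.
- spice_jar: Bystander: spice jar with a red cap, diameter 45 mm, 97 mm high, loose. Origin: centre of its underside.

How it is judged:
By the outcome, as a careful person would: the job done as asked, in the order asked, and still so for the second after the job is handed in, while the arm keeps its last pose, push and grip.
It also fails if it takes over 54 s, if anything falls off the work surface, if the arm or the gripper's body presses on something with over 40 N, if the wrist force passes 120 N, or if a joint passes its speed limit or range.

## Robot

A 6-joint arm with a two-finger parallel gripper is mounted at the origin on a cart in front of the work surface, level with it; the furniture and walls round the work are solid. World frame = base frame: x ahead of the robot, y to its left, z up, the work surface at z = 0. Lengths are in m, angles in rad, forces in N, time in s.
With the tool pointing down it reaches from about 0.425 to 0.95 m from the base axis. Payload 3.5 kg.
Tool frame: the origin (TCP) lies midway between the tips of the shut fingers; the grasp point (between the pads) lies 19 mm behind it; z points along the fingers, y is the line along which they close (so a half turn about z gives the same grasp; the last joint's range is limited). The gripper opens to 85 mm and grips with 20 to 120 N. Pads are 22 mm wide; open, the fingers measure 114 mm over their backs; the gripper's body (76 mm by 85 mm) begins 54 mm behind the grasp point. The pads swing forward as they close: fully open they stand 13 mm farther back than shut.
Start: joints at [1.011, 0.286, 1.577, -0, 1.279, -0.15], TCP at [0.269, 0.619, 0.231] pointing down, gripper open.
Joint ranges: [-2.77, 2.77], [-0.9, 2.22], [0.21, 2.48], [-1.53, 4.67], [0.24, 2.81], [-2.84, 2.84]. Speed limits (rad/s): [2.79, 2.79, 3.14, 3.14, 3.14, 3.14].

## Interface

Orientations are given as a unit quaternion [x, y, z, w].
In Python, from plant import ctrl gives the robot as it stands. The module is installed in compiled form; this text tells all that it offers.
- The arm moves only by the shell command python3 -m inch 'ROWS' [FORCE]. ROWS is JSON, a list of rows, each a list of 5 numbers: the closure, from 0 (fully open) to 1 (shut), then the shift along the tool's x, y, z in m, then the turn about the tool's z in degrees. A call has 1 to 5 rows; each row is the pose to reach, as a shift and turn from the pose commanded when the call began, along the tool's axes at that moment; what a row does not reach only later rows make up. A row lasts 1/12 s, in which the tool goes at most 41.7 mm and 7.16 degrees, less where a joint would pass 70% of its speed; a pose out of reach is approached as far as the arm can. A call with a gripper value outside its range is refused whole. The fingers move at their own pace and stop on an object; FORCE is the grip in N (left out, the last holds). Time passes only in rows, so rows that repeat a pose let the fingers close. It gives the time, the measured TCP pose, the force, the opening and the grip force at its end, in the units of the state.
- ctrl.get_state(): the state, without advancing time (a new reading comes with each control period).
- ctrl.read_camera(name): name is "side" or "top" or "wrist"; returns a dict with "pixels" (420x560x3 uint8, red, green, blue), "depth" (420x560 float32, m along the optical axis (not along the pixel's ray), 0 where there is no reading), "fx", "fy", "cx", "cy" (pixels), "xyz" and "rotation" of the camera in the world; the wrist camera has in their place "mount" (4x4, takes a point from camera to tool coordinates, whose origin is the TCP and whose axes are the flange's). Camera axes: x right, y down, z forward; pixel columns grow to the right and rows downward; lengths in m; the calibration is good to about 2 mm. A picture is of the moment at which its call begins: read the wrist's pose just before it.
- ctrl.sign_off(): hands the job in; it is judged then, once.
Trained networks look in a picture, given as the dict that the camera call returned (one of the last four; its "shot" number tells which), for a name from the list of things; names that differ only in an ending like _2 or _b are one class to them, and where a whole thing is asked for, a point or a joint stands for the part that bears it (a point fixed in the world has none). Each returns a list of dicts, best first, with "score" (0 to 1); they miss things now and then, are a little off and sometimes report something else, mostly with a low value. They report only what shows in the picture. A call takes as long as a camera call.
- ctrl.spot_in(query, picture): "at" ([column, row] in pixels, amid what is visible of it).
- ctrl.tip_of(query, picture): "at" ([column, row] in pixels: a listed point, or the origin of a listed thing).
The state is a dict: "time": time; "qpos": joint angles; "dq": joint speeds; "joint_efforts": joint torques, N m; "eef_pos": TCP position; "tcp_rot": TCP orientation; "contact_force": force on the tool from outside, world axes, zero at the start; "wrist_torque": the same for the moment, N m; "opening": opening from 0.0 (shut) to 1.0 (fully open); "finger_force": force on a finger pad.
Only numpy, scipy, OpenCV 4.12 (cv2) and the standard library are available. Lean on these libraries where they do the work, as an engineer would, in place of code of your own. Each camera call takes 0.05 s, during which the arm holds its last target. There are 200 camera calls.

## Working session

There is one attempt and no reset: what is moved stays moved. The work goes in short steps, Python scripts to look and compute and a shell command to move; the robot and the scene stay as the last step left them, time stands still between calls to the robot, and variables do not carry over. Pictures are saved under pics/ and viewed, at most 10 in all, crops included, and the job is handed in when it is done.

```bash
mkdir -p pics; cat > h.py <<'E'
import numpy as np, cv2
from scipy.spatial.transform import Rotation as R
from plant import ctrl
def cam(n):
    s=ctrl.get_state(); p=ctrl.read_camera(n)
    if n=="wrist":
        T=np.eye(4);T[:3,:3]=R.from_quat(s["tcp_rot"]).as_matrix();T[:3,3]=s["eef_pos"]
        T=T@np.array(p["mount"])
    else:
        T=np.eye(4);r=np.array(p["rotation"]);T[:3,:3]=r if r.shape==(3,3) else R.from_quat(r).as_matrix();T[:3,3]=p["xyz"]
    p["T"]=T; return p
def ray(p,at):
    d=np.array([(at[0]-p["cx"])/p["fx"],(at[1]-p["cy"])/p["fy"],1.]); return p["T"][:3,3],p["T"][:3,:3]@d
def atz(p,at,z):
    o,d=ray(p,at); return o+d*(z-o[2])/d[2]
def pix(p,X):
    c=p["T"][:3,:3].T@(np.array(X)-p["T"][:3,3]); return [p["fx"]*c[0]/c[2]+p["cx"],p["fy"]*c[1]/c[2]+p["cy"]]
def save(p,n): cv2.imwrite("pics/"+n+".png",p["pixels"][:,:,::-1])
Z=dict(lid_top=.126,lever_knob=.124,lever_pointer=.082,clip_mark=.08,grinder=0,steel_tumbler=0,mug_white=0,spice_jar=0)
def look(n,names=Z):
    p=cam(n); np.set_printoptions(precision=4,suppress=True)
    for k in names:
        for t in ctrl.tip_of(k,p)[:2]: print(n,k,round(t["score"],2),np.round(t["at"],1),atz(p,t["at"],Z[k]))
    return p
E
python3 - <<'E'
from h import *
for n in("top","side","wrist"):
    p=look(n); save(p,n+"0"); print(p["T"])
s=ctrl.get_state();print(s)
E
```

```text
top lid_top 0.75 [310.3 211.4] [ 0.5371 -0.2201  0.126 ]
top lever_knob 0.7 [284.9 237.1] [ 0.4785 -0.159   0.124 ]
top lever_pointer 0.94 [279.5 241.3] [ 0.4731 -0.1472  0.082 ]
top lever_pointer 0.2 [160.2 174.6] [0.6457 0.1445 0.082 ]
top clip_mark 0.53 [316.  254.3] [ 0.4399 -0.2343  0.08  ]
top steel_tumbler 0.63 [391.9 213.1] [ 0.5488 -0.45    0.    ]
top mug_white 0.58 [159.4 173.4] [0.6716 0.1695 0.    ]
top spice_jar 0.59 [151.6 254.1] [0.4556 0.1836 0.    ]
[[-0.0248 -0.9825  0.1846  0.3806]
 [-0.9996  0.0226 -0.0145 -0.1252]
 [ 0.0101 -0.1849 -0.9827  1.0509]
 [ 0.      0.      0.      1.    ]]
side lid_top 0.81 [294.4 191.2] [ 0.5405 -0.2127  0.126 ]
side lid_top 0.22 [321.  173.2] [ 0.5029 -0.2991  0.126 ]
side lever_knob 0.95 [314.  213.2] [ 0.4793 -0.1574  0.124 ]
side lever_pointer 0.71 [314.2 231.8] [ 0.4735 -0.1465  0.082 ]
side clip_mark 0.45 [338.4 211.3] [ 0.4408 -0.2319  0.08  ]
side grinder 0.84 [297.8 229.8] [ 0.5329 -0.2247  0.    ]
side grinder 0.29 [296.7 190. ] [ 0.5841 -0.3751  0.    ]
side steel_tumbler 0.7 [322.3 176.7] [ 0.5343 -0.4584  0.    ]
side mu
[... 303 characters left out ...]
  ]]
wrist spice_jar 0.59 [ 82.2 399.6] [0.4609 0.188  0.    ]
[[ 0.3982  0.8822  0.2512  0.2059]
 [ 0.9173 -0.3831 -0.1087  0.6474]
 [ 0.0004  0.2737 -0.9618  0.3722]
 [ 0.      0.      0.      1.    ]]
{'time': 1.35, 'qpos': array([ 1.011 ,  0.2863,  1.5767, -0.    ,  1.2786, -0.15  ]), 'dq': array([ 0.0006, -0.0015, -0.0002, -0.0011,  0.0001, -0.001 ]), 'joint_efforts': array([ -0.0003, -40.5963, -29.2928,  -0.0002,   0.0007,   0.    ]), 'eef_pos': array([0.2689, 0.6191, 0.2313]), 'tcp_rot': array([ 0.2035,  0.9791, -0.    ,  0.    ]), 'contact_force': array([-0.1282,  0.4727, -0.1592]), 'wrist_torque': array([-0.0639,  0.0495,  0.0425]), 'finger_force': 0.0, 'opening': 1.003565116463982}
```

View pics/top0.png

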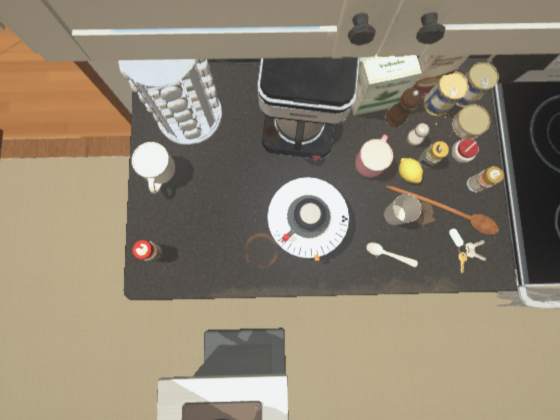

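View pics/side0.png

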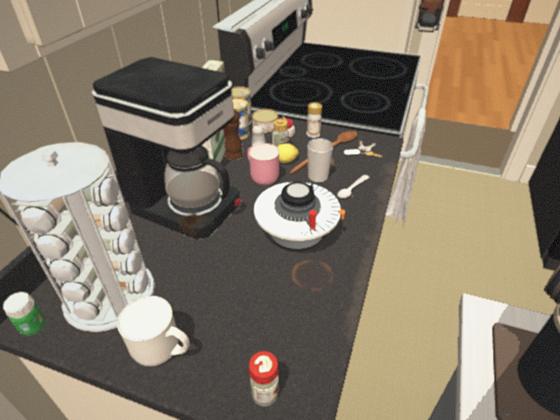

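```bash
python3 - <<'E'
from h import *
s=ctrl.get_state();M=R.from_quat(s["tcp_rot"]).as_matrix()
for g in ([.50,.30,.25],[.50,-.05,.25]): print(M.T@(np.array(g)-s["eef_pos"]))
E
```

```text
[-0.33910662 -0.20060094 -0.01867639]
[-0.47855681 -0.52162063 -0.0186619 ]
```

```bash

python3 -m inch '[[1,-0.035,-0.02,0,0],[1,-0.07,-0.04,-0.01,0],[1,-0.1,-0.06,-0.01,0],[1,-0.135,-0.08,-0.02,0],[1,-0.17,-0.1,-0.02,0]]' 20
python3 -m inch '[[1,-0.035,-0.02,0,0],[1,-0.07,-0.04,0,0],[1,-0.1,-0.06,0,0],[1,-0.135,-0.08,0,0],[1,-0.17,-0.1,0,0]]'
python3 -m inch '[[1,-0.018,-0.036,0,0],[1,-0.036,-0.073,0,0],[1,-0.054,-0.11,0,0],[1,-0.072,-0.145,0,0],[1,-0.09,-0.18,0,0]]'
python3 -m inch '[[1,-0.018,-0.036,0,0],[1,-0.036,-0.073,0,0],[1,-0.054,-0.11,0,0],[1,-0.075,-0.145,0,0],[1,-0.1,-0.185,0,0]]'
python3 -m inch '[[1,0,0,0,6],[1,0,0,0,12],[1,0,0,0,18],[1,0,0,0,24],[1,0,0,0,30]]'
python3 -m inch '[[1,0,0,0,6],[1,0,0,0,12],[1,0,0,0,18],[1,0,0,0,24],[1,0,0,0,30]]'
python3 -m inch '[[1,0,0,0,6],[1,0,0,0,12],[1,0,0,0,18],[1,0,0,0,24],[1,0,0,0,30]]'
python3 -m inch '[[1,0,0,0,6],[1,0,0,0,12],[1,0,0,0,18],[1,0,0,0,20],[1,0,0,0,20]]'
python3 - <<'E'
from h import *
p=look("wrist",["lid_top","lever_knob","lever_pointer","clip_mark"]); save(p,"w1")
print(ctrl.get_state())
E
```

```text
time: 1.77
eef_pos: [0.3861, 0.4588, 0.2534]
tcp_rot: [0.203, 0.979, 0.001, 0.001]
contact_force: [1.6, 1.0, 0.4]
opening: 0.299
finger_force: 0.0
time: 2.18
eef_pos: [0.5018, 0.2986, 0.2516]
tcp_rot: [0.203, 0.979, 0.0, 0.0]
contact_force: [0.9, 0.5, 0.6]
opening: 0.002
finger_force: 0.0
time: 2.6
eef_pos: [0.5117, 0.0974, 0.2516]
tcp_rot: [0.203, 0.979, 0.0, 0.0]
contact_force: [0.3, -0.3, -0.1]
opening: -0.001
finger_force: 0.0
time: 3.02
eef_pos: [0.5288, -0.1068, 0.2518]
tcp_rot: [0.204, 0.979, -0.0, 0.0]
contact_force: [0.8, 0.2, 0.2]
opening: 0.002
finger_force: 0.0
time: 3.43
eef_pos: [0.5291, -0.1051, 0.2514]
tcp_rot: [0.452, 0.892, 0.0, 0.0]
contact_force: [0.7, 0.0, 0.1]
opening: 0.001
finger_force: 0.0
time: 3.85
eef_pos: [0.5291, -0.1048, 0.2515]
tcp_rot: [0.668, 0.744, 0.0, 0.0]
contact_force: [0.1, -0.2, -0.2]
opening: -0.001
finger_force: 0.0
time: 4.27
eef_pos: [0.5291, -0.1048, 0.2515]
tcp_rot: [0.838, 0.546, 0.0, 0.0]
contact_force: [0.6, 0.5, -0.1]
opening: -0.003
finger_force: 0.0
time: 4.68
eef_pos: [0.5291, -0.1048, 0.2515]
tcp_rot: [0.919, 0.395, 0.0, 0.0]
contact_force: [0.3, 0.4, -0.0]
opening: 0.001
finger_force: 0.0
wrist lid_top 0.76 [367.1 282.1] [ 0.5371 -0.2201  0.126 ]
{'time': 4.9333, 'qpos': array([-0.3838, -0.0299,  1.8887, -0.    ,  1.2826,  0.3744]), 'dq': array([ 0.0006,  0.0008,  0.0019, -0.0004, -0.0018,  0.0029]), 'joint_efforts': array([  0.0013, -28.1553, -29.3372,  -0.    ,   0.0003,  -0.0032]), 'eef_pos': array([ 0.5291, -0.1048,  0.2514]), 'tcp_rot': array([0.9186, 0.3952, 0.    , 0.0001]), 'contact_force': array([-0.1175,  0.9155, -0.3087]), 'wrist_torque': array([ 0.0384,  0.0043, -0.0068]), 'finger_force': 0.0, 'opening': 0.0012088194053568202}
```

View pics/w1.png

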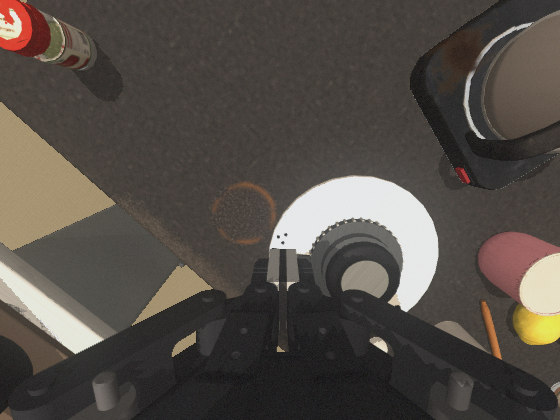

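```bash

python3 -m inch '[[1,-0.035,0.016,0,0],[1,-0.07,0.032,0,0],[1,-0.105,0.048,0,0],[1,-0.14,0.064,0,0],[1,-0.18,0.08,0,0]]'
python3 -m inch '[[1,0,0,0,0],[1,0,0,0,0]]'
python3 - <<'E'
from h import *
p=look("wrist",["lid_top","lever_knob","lever_pointer","clip_mark"]); save(p,"w2")
E
```

```text
time: 5.35
eef_pos: [0.4633, -0.2904, 0.2516]
tcp_rot: [0.918, 0.396, 0.0, 0.0]
contact_force: [0.7, -0.3, 0.3]
opening: -0.0
finger_force: 0.0
time: 5.52
eef_pos: [0.463, -0.291, 0.2513]
tcp_rot: [0.919, 0.393, 0.0, -0.0]
contact_force: [0.8, 0.2, 0.3]
opening: 0.001
finger_force: 0.0
wrist lid_top 0.62 [285.3  90.2] [ 0.5346 -0.2195  0.126 ]
wrist lid_top 0.48 [190.5  89.7] [ 0.4774 -0.1643  0.126 ]
wrist lever_knob 0.68 [192.8  81.9] [ 0.4832 -0.161   0.124 ]
wrist lever_knob 0.17 [281.9  99.5] [ 0.5276 -0.2227  0.124 ]
wrist lever_pointer 0.81 [189.5  87.5] [ 0.4726 -0.1498  0.082 ]
wrist clip_mark 0.73 [408.5 225.7] [ 0.5411 -0.4122  0.08  ]
wrist clip_mark 0.66 [232.2 175.6] [ 0.4398 -0.2381  0.08  ]
```

View pics/w2.png

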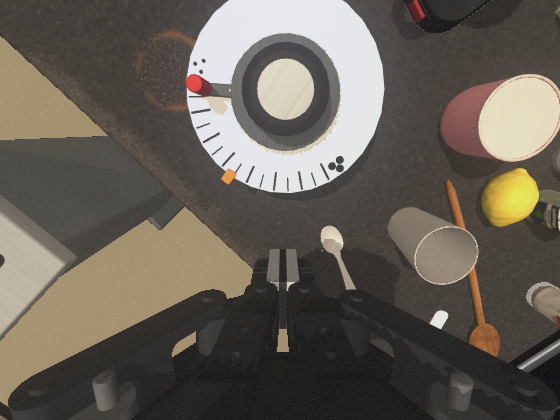

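```bash
cat > m.py <<'E'
from h import *
from scipy.optimize import least_squares
def measure(p, a0=(.536,-.22)):
    im=p["pixels"]; hsv=cv2.cvtColor(im,cv2.COLOR_RGB2HSV); a0=np.array(a0)
    v,u=np.mgrid[0:420,0:560]
    o=p["T"][:3,3]; d=np.stack([(u-p["cx"])/p["fx"],(v-p["cy"])/p["fy"],np.ones_like(u)],-1)@p["T"][:3,:3].T
    def proj(z): return (o+d*((z-o[2])/d[...,2])[...,None])[...,:2]
    P=proj(.076); rr=np.linalg.norm(P-a0,axis=-1)
    W=((hsv[...,1]<50)&(hsv[...,2]>150)).astype(np.uint8)
    # plate rim: outermost white pixel by azimuth
    az=np.degrees(np.arctan2(*(P-a0)[...,::-1].transpose(2,0,1))).astype(int)//3
    m=(W>0)&(rr<.115)&(rr>.07)
    pts=np.array([P[m&(az==k)][np.argmax(rr[m&(az==k)])] for k in np.unique(az[m]) if (m&(az==k)).sum()>5])
    f=least_squares(lambda c:np.linalg.norm(pts-c,axis=1)-.1,a0,loss="soft_l1",f_scale=.001).x
    f3=least_squares(lambda c:np.linalg.norm(pts-c[:2],axis=1)-c[2],[*a0,.1],loss="soft_l1",f_scale=.001).x
    print("axis",f,"free r",f3,len(pts))
    near=np.linalg.norm(proj(.08)-f,axis=-1)<.125
    def cen(mask,z,nm):
        n,l,st,c=cv2.connectedComponentsWithStats((mask&near).astype(np.uint8))
        if n<2: return print(nm,"none")
        k=1+np.argmax(st[1:,4]); X=atz(p,c[k],z)[:2]-f
        print(nm,c[k].round(1),st[k,4],X,"r",np.hypot(*X).round(4),"az",(np.degrees(np.arctan2(X[1],X[0]))%360).round(2)); return X
    H,S,V=[hsv[...,i] for i in range(3)]
    cen((H>=8)&(H<=20)&(S>150)&(V>130),.083,"clip")
    cen(((H<5)|(H>174))&(S>150)&(V>70),.12,"red@.12")
    for k,z in(("lever_knob",.124),("lever_pointer",.082),("clip_mark",.08),("lid_top",.126)):
        for t in ctrl.tip_of(k,p)[:1]:
            X=atz(p,t["at"],z)[:2]-f; print(k,round(t["score"],2),np.round(t["at"],1),X,"r",np.hypot(*X).round(4),"az",(np.degrees(np.arctan2(X[1],X[0]))%360).round(2))
    return f
E
python3 - <<'E'
from m import *
for n in("wrist","top","side"): print(n);p=cam(n);measure(p); 
E
```

```text
wrist
axis [ 0.53469372 -0.21910631] free r [ 0.53460937 -0.21941941  0.09801542] 119
clip [229.4 178.9] 131 [-0.0977632  -0.01643499] r 0.0991 az 189.54
red@.12 [195.9  86.1] 208 [-0.05186777  0.05845   ] r 0.0781 az 131.59
lever_knob 0.64 [196.9  88.9] [-0.05244806  0.05527667] r 0.0762 az 133.5
lever_pointer 0.63 [194.6  90.7] [-0.06005837  0.06715189] r 0.0901 az 131.81
clip_mark 0.47 [233.8 175.8] [-0.09269992 -0.01730314] r 0.0943 az 190.57
lid_top 0.97 [286.9  94.8] [-0.00056273 -0.00036423] r 0.0007 az 212.91
top
axis [ 0.53299524 -0.21839089] free r [ 0.53327181 -0.21808478  0.09956346] 91
clip none
red@.12 [285.8 236.8] 16 [-0.05333682  0.05707567] r 0.0781 az 133.06
lever_knob 0.76 [287.  236.2] [-0.05255179  0.05444391] r 0.0757 az 133.99
lever_pointer 0.73 [278.9 242.4] [-0.06255696  0.07268379] r 0.0959 az 130.72
lid_top 0.92 [309.6 214.3] [-0.00276576  0.00021051] r 0.0028 az 175.65
side
axis [ 0.53417749 -0.21414214] free r [ 0.53433798 -0.21481787  0.10185287] 119
clip [342.1 213.3] 35 [-0.10328143 -0.01041342] r 0.1038 az 185.76
red@.12 [312.1 218.4] 94 [-0.0545815   0.06935028] r 0.0883 az 128.2
lever_knob 0.71 [313.1 211.9] [-0.05193626  0.05330402] r 0.0744 az 134.26
lever_pointer 0.57 [314.7 231.6] [-0.0615515   0.06666697] r 0.0907 az 132.72
clip_mark 0.4 [337.6 210.6] [-0.09111878 -0.01957808] r 0.0932 az 192.13
lid_top 0.76 [297.4 189. ] [ 0.00249685 -0.00841592] r 0.0088 az 286.52
```

```bash

python3 -m inch '[[1,0.035,-0.018,0,1],[1,0.07,-0.036,0,2],[1,0.105,-0.054,0,3],[1,0.142,-0.074,0,4],[1,0.142,-0.074,0,4]]'
python3 -m inch '[[1,0,0,0.03,0],[1,0,0,0.06,0],[1,0,0,0.08,0],[1,0,0,0.08,0]]'
cat > rel.py <<'E'
from h import *
A=np.array([.5345,-.2190])
s=ctrl.get_state();M=R.from_quat(s["tcp_rot"]).as_matrix()
w=s["eef_pos"][:2]-A; x=M[:2,0];y=M[:2,1]
yaw=np.degrees(np.arctan2(x[1],x[0]))
print("t",s["time"],"yaw+90",yaw+90,"x,y in tool",w@x,w@y,"z",s["eef_pos"][2],"F tool",M.T@s["contact_force"], "open",s["opening"])
E
python3 rel.py
python3 - <<'E'
from h import *
p=cam("side"); save(p,"s1")
E
```

```text
time: 6.93
eef_pos: [0.5088, -0.1295, 0.2514]
tcp_rot: [0.931, 0.365, 0.001, -0.001]
contact_force: [-0.6, 0.2, -0.2]
opening: 0.001
finger_force: 0.0
time: 7.27
eef_pos: [0.5047, -0.1339, 0.166]
tcp_rot: [0.932, 0.363, -0.003, -0.004]
contact_force: [-0.5, 0.1, -1.5]
opening: -0.0
finger_force: 0.0
t 7.2667 yaw+90 132.53617019596226 x,y in tool 0.035537724309054886 -0.08286782466791734 z 0.1660101708283302 F tool [-0.32127349 -0.39930378  1.48726609] open -0.00047421978606686184
```

View pics/s1.png

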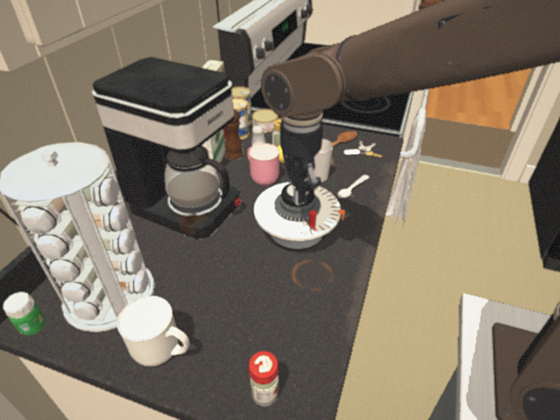

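```bash

python3 - <<'E'
from h import *
p=cam("side"); s=ctrl.get_state(); M=R.from_quat(s["tcp_rot"]).as_matrix(); print(s["eef_pos"])
print(pix(p,s["eef_pos"]),pix(p,s["eef_pos"]-M[:,2]*.073))
a=np.array([.5345,-.219,.126]);print(pix(p,a))
cv2.imwrite("pics/s2.png",cv2.resize(p["pixels"][100:270,220:400,::-1],None,fx=4,fy=3.5)[:600])
E
```

```text
[ 0.50754084 -0.13541002  0.17107634]
[np.float64(298.5726916180191), np.float64(199.11890218592794)] [np.float64(299.59732370843216), np.float64(168.9176283646683)]
[np.float64(297.8420698477571), np.float64(190.11413345250264)]
```

View pics/s2.png

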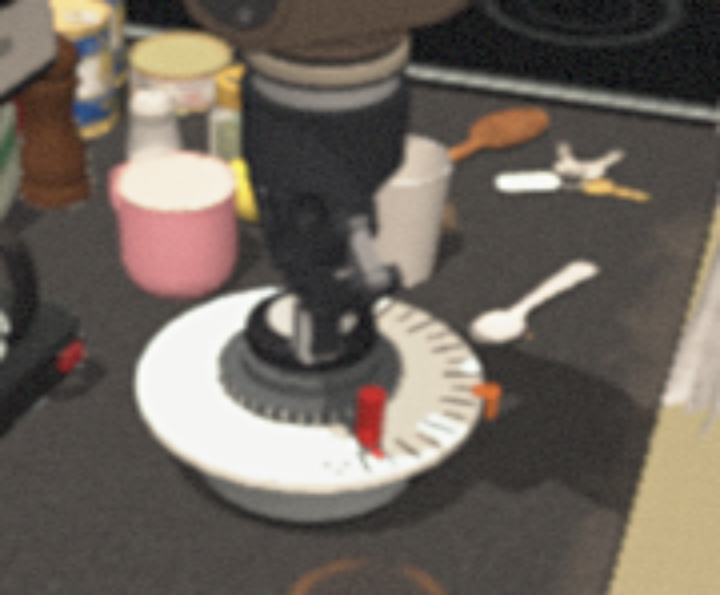

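```bash

python3 -m inch '[[1,0,0.001,0.025,0],[1,0,0.002,0.05,0],[1,0,0.002,0.071,0],[1,0,0.002,0.071,0],[1,0,0.002,0.071,0]]' | head -2
python3 rel.py
python3 -m inch '[[1,-0.004,0,0,0],[1,-0.008,0,0,0],[1,-0.012,0,0,0],[1,-0.015,0,0,0],[1,-0.015,0,0,0]]' | tail -3
python3 rel.py
python3 -m inch '[[1,-0.0028,-0.0005,0,-2],[1,-0.0056,-0.0009,0,-4],[1,-0.0085,-0.0013,0,-6],[1,-0.0114,-0.0017,0,-8],[1,-0.0142,-0.002,0,-10]]' | tail -3
python3 rel.py
python3 - <<'E'
from m import *
for n in("side","top"):p=cam(n);measure(p)
cv2.imwrite("pics/s3.png",np.hstack([cv2.resize(q["pixels"][r:r+100,c:c+100,::-1],None,fx=4,fy=4) for q,r,c in((cam("side"),160,250),(cam("top"),170,260))]))
E
```

```text
time: 7.78
eef_pos: [0.5097, -0.1372, 0.1014]
t 7.7833 yaw+90 132.50025485284903 x,y in tool 0.036958714200162425 -0.07705271207340242 z 0.10142195716807359 F tool [ 0.01376529 -0.02264812 -1.13189593] open 0.0012533269541419817
contact_force: [-0.4, -0.2, -0.4]
opening: -0.002
finger_force: 0.0
t 8.2 yaw+90 132.47854292726544 x,y in tool 0.021399784093081034 -0.0773373778716117 z 0.10120241621460163 F tool [-0.38141578 -0.11949246  0.42458121] open -0.0015791089231300336
contact_force: [1.0, 2.2, 0.9]
opening: 0.004
finger_force: 0.7
t 8.6167 yaw+90 142.59973977738957 x,y in tool 0.021879058661079566 -0.0772243849945772 z 0.10076851581240223 F tool [ 2.38389195 -0.54892801 -0.87336921] open 0.00364524624613517
axis [ 0.53479957 -0.213006  ] free r [ 0.53491272 -0.21429227  0.10160216] 97
clip [342.1 213.1] 33 [-0.10375774 -0.0122135 ] r 0.1045 az 186.71
red@.12 [316.7 219.9] 44 [-0.0655061   0.06946692] r 0.0955 az 133.32
lever_knob 0.96 [318.9 209.5] [-0.06196809  0.04058493] r 0.0741 az 146.78
lever_pointer 0.83 [322.1 230.6] [-0.07628004  0.05724086] r 0.0954 az 143.12
clip_mark 0.47 [335.2 209.7] [-0.08584106 -0.02197923] r 0.0886 az 194.36
lid_top 0.69 [292.2 188.1] [ 0.01389977 -0.00882238] r 0.0165 az 327.6
axis [ 0.53333456 -0.21827217] free r [ 0.53369881 -0.21917371  0.09913154] 83
clip [316.4 257.7] 20 [-0.10176685 -0.01613183] r 0.103 az 189.01
red@.12 none
lever_pointer 0.49 [310.2 213.2] [ 0.00670346 -0.00590971] r 0.0089 az 318.6
clip_mark 0.37 [318.3 256.4] [-0.09862174 -0.02129764] r 0.1009 az 192.19
lid_top 0.73 [306.  215.3] [-0.00527252  0.00859373] r 0.0101 az 121.53
```

View pics/s3.png

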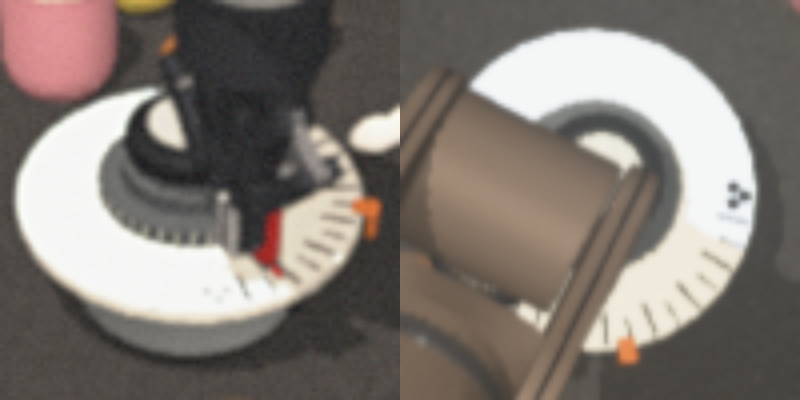

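```bash

for i in 1 2 3; do
python3 -m inch '[[1,-0.0028,-0.0005,0,-2],[1,-0.0056,-0.0009,0,-4],[1,-0.0085,-0.0013,0,-6],[1,-0.0113,-0.0018,0,-8],[1,-0.014,-0.0023,0,-10]]' | tail -3
python3 rel.py
done
python3 - <<'E'
from m import *
p=cam("side");measure(p)
p=cam("wrist");measure(p)
E
```

```text
contact_force: [0.8, 1.3, 0.5]
opening: -0.003
finger_force: 0.6
t 9.6333 yaw+90 152.60474949243505 x,y in tool 0.021589375594892494 -0.077177529774681 z 0.10023762500360796 F tool [ 1.50110792  0.1177607  -0.47074028] open -0.0026349406607193565
contact_force: [0.0, 1.5, -0.6]
opening: -0.002
finger_force: 0.6
t 10.05 yaw+90 162.6048710831028 x,y in tool 0.021273407611300994 -0.07707272280094402 z 0.10019427901684917 F tool [ 1.43871575 -0.44306439  0.60869707] open -0.001746503044455889
contact_force: [0.2, 1.7, -0.4]
opening: 0.002
finger_force: 0.6
t 10.4667 yaw+90 172.60469584448686 x,y in tool 0.020982234959631422 -0.0770219434583948 z 0.10011643180043783 F tool [ 1.7571534  -0.00844086  0.36768577] open 0.002371026392954477
axis [ 0.53478614 -0.21195276] free r [ 0.53481895 -0.21252387  0.10058548] 92
clip [342. 213.] 34 [-0.10348342 -0.01350252] r 0.1044 az 187.43
red@.12 [329.5 215.5] 2 [-0.08704664  0.04625887] r 0.0986 az 152.01
lever_knob 0.63 [329.7 199.1] [-0.07479649 -0.00213809] r 0.0748 az 181.64
lever_pointer 0.68 [335.4 217.5] [-0.09303874  0.00528654] r 0.0932 az 176.75
clip_mark 0.44 [335.9 206.7] [-0.08480179 -0.03396029] r 0.0913 az 201.82
lid_top 0.92 [296.2 190.5] [ 0.00273884 -0.0044878 ] r 0.0053 az 301.4
axis [ 0.53235933 -0.21938437] free r [ 0.53386799 -0.21681181  0.09744143] 79
clip none
red@.12 [282.4 331.3] 43 [-0.07380698  0.00691461] r 0.0741 az 174.65
lever_knob 0.6 [277.1 324. ] [-0.07530858  0.01425195] r 0.0766 az 169.28
lever_pointer 0.68 [278.6 324.3] [-0.07934017 -0.01686651] r 0.0811 az 192.0
lid_top 0.82 [447.6 333.3] [0.0018218  0.00055569] r 0.0019 az 16.96
```

```bash

python3 -m inch '[[1,-0.0028,-0.0005,0,-2],[1,-0.0056,-0.0009,0,-4],[1,-0.0085,-0.0013,0,-6],[1,-0.0113,-0.0018,0,-8],[1,-0.014,-0.0023,0,-10]]' | tail -3
python3 rel.py
python3 -m inch '[[1,0.005,0,0,0],[1,0.01,0,0,0],[1,0.01,0,-0.03,0],[1,0.01,0,-0.07,0],[1,0.01,0,-0.11,0]]' | tail -3
python3 -m inch '[[1,0,0,-0.03,0],[1,-0.03,0,-0.03,0],[1,-0.07,0,-0.03,0],[1,-0.11,0,-0.03,0],[1,-0.15,0,-0.03,0]]' | head -2
python3 -m inch '[[1,0,0,0,0],[1,0,0,0,0],[1,0,0,0,0]]' | head -2
python3 - <<'E'
from m import *
p=cam("wrist");measure(p); save(p,"w4")
p=cam("wrist");measure(p)
E
```

```text
contact_force: [0.7, 2.1, 0.4]
opening: 0.002
finger_force: 0.6
t 11.3833 yaw+90 182.6054121222827 x,y in tool 0.02057296526389222 -0.07671305429586235 z 0.10026626873076573 F tool [ 2.06437929  0.80299959 -0.42841388] open 0.002101915264501486
contact_force: [0.4, -0.8, 0.6]
opening: 0.001
finger_force: 0.0
time: 12.22
eef_pos: [0.4634, -0.3428, 0.2409]
time: 12.47
eef_pos: [0.463, -0.3414, 0.2398]
axis [ 0.53449888 -0.21791725] free r [ 0.5345587  -0.21989817  0.09796207] 101
clip [257.5  88.3] 179 [-0.09883362 -0.01818124] r 0.1005 az 190.42
red@.12 [280.8  61.7] 242 [-0.07747956 -0.00195344] r 0.0775 az 181.44
lever_knob 0.73 [280.2  60.5] [-0.0779268  -0.00190158] r 0.0779 az 181.4
lever_pointer 0.83 [266.8  73.2] [-0.09057749 -0.00464297] r 0.0907 az 182.93
clip_mark 0.72 [261.8  87.7] [-0.09504469 -0.01708395] r 0.0966 az 190.19
lid_top 0.97 [380.2  63.2] [ 0.00051973 -0.00081229] r 0.001 az 302.61
axis [ 0.53447933 -0.21796883] free r [ 0.53459844 -0.21998633  0.09789699] 102
clip [257.3  88.6] 176 [-0.09874468 -0.01815608] r 0.1004 az 190.42
red@.12 [280.5  62.2] 243 [-0.07749164 -0.00189757] r 0.0775 az 181.4
lever_knob 0.62 [281.5  63.6] [-0.07657718 -0.00363   ] r 0.0767 az 182.71
lever_pointer 0.79 [266.4  71.5] [-0.09074779 -0.00287414] r 0.0908 az 181.81
clip_mark 0.75 [262.9  89.4] [-0.09369864 -0.0182268 ] r 0.0955 az 191.01
lid_top 0.83 [379.2  65. ] [ 0.00032594 -0.00149584] r 0.0015 az 282.29
```

View pics/w4.png

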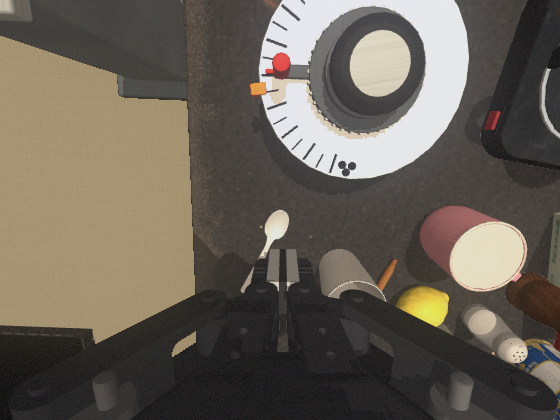

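```bash

python3 -m inch '[[1,0.04,0,0,0],[1,0.08,0,0,0],[1,0.12,0,0,0],[1,0.15,0,0,0],[1,0.15,0,0,0]]' | head -2
python3 -m inch '[[1,0,0,0.035,0],[1,0,0,0.07,0],[1,0,0,0.105,0],[1,0,0,0.14,0],[1,0,0,0.14,0]]' | head -2
python3 rel.py
python3 -m inch '[[1,-0.003,0,0,0],[1,-0.006,0,0,0],[1,-0.01,0,0,0],[1,-0.01,0,0,0]]' | tail -3
python3 rel.py
python3 -m inch '[[1,-0.002,-0.0004,0,-1.5],[1,-0.004,-0.0008,0,-3],[1,-0.006,-0.0012,0,-4.5],[1,-0.0081,-0.0016,0,-6],[1,-0.0102,-0.002,0,-7.5]]' | tail -3
python3 -m inch '[[1,0,0,0,0],[1,0,0,0,0]]' | tail -3
python3 rel.py
python3 -m inch '[[1,0.005,0,0,0],[1,0.01,0,0,0],[1,0.01,0,-0.03,0],[1,0.01,0,-0.07,0],[1,0.01,0,-0.11,0]]' | tail -3
python3 -m inch '[[1,0,0,-0.03,0],[1,-0.03,0.01,-0.04,0],[1,-0.07,0.02,-0.05,0],[1,-0.1,0.04,-0.06,0],[1,-0.12,0.06,-0.06,0]]' | head -2
python3 -m inch '[[1,0,0,0,0],[1,0,0,0,0],[1,0,0,0,0],[1,0,0,0,0]]' | head -2
python3 - <<'E'
from m import *
p=cam("wrist");measure(p); 
p=cam("wrist");measure(p); save(p,"w5f")
u,v=map(int,pix(p,[.45,-.225,.1])); u=max(u,60);v=max(v,50); cv2.imwrite("pics/w5.png",cv2.resize(p["pixels"][v-50:v+50,u-60:u+60,::-1],None,fx=6,fy=6,interpolation=cv2.INTER_CUBIC)); print(u,v)
E
```

```text
time: 13.38
eef_pos: [0.456, -0.1877, 0.2402]
time: 13.8
eef_pos: [0.4518, -0.1895, 0.0931]
t 13.8 yaw+90 182.49886458568756 x,y in tool 0.033028715410476805 -0.08132006021564817 z 0.09312567653164112 F tool [ 0.18045125 -2.01326257  1.11641312] open 6.114270350681921e-05
contact_force: [0.6, -0.2, 0.1]
opening: -0.001
finger_force: 0.0
t 14.1333 yaw+90 182.48081158563832 x,y in tool 0.018098729241063302 -0.07520242757820603 z 0.10313342169689219 F tool [-0.25145902  0.54715707 -0.09517133] open -0.0013190647768653912
contact_force: [0.4, 1.3, 1.4]
opening: -0.002
finger_force: 0.6
contact_force: [-0.5, 0.2, -0.2]
opening: 0.001
finger_force: 0.0
t 14.7167 yaw+90 189.97591477995235 x,y in tool 0.019140587130442335 -0.07614816647851716 z 0.10184591277875754 F tool [ 0.29929991 -0.50491612  0.16826523] open 0.0008404441442317127
contact_force: [1.8, -1.0, -0.3]
opening: 0.004
finger_force: 0.0
time: 15.55
eef_pos: [0.5351, -0.3132, 0.2736]
time: 15.88
eef_pos: [0.533, -0.3093, 0.27]
axis [ 0.53484251 -0.21900496] free r [ 0.53498728 -0.21902808  0.09838498] 118
clip [203.9 109.5] 128 [
[... 232 characters left out ...]
5 -0.01565112] r 0.0953 az 189.45
clip_mark 0.49 [300.9 108.3] [0.00222679 0.00247099] r 0.0033 az 47.98
lid_top 0.71 [301.7 108. ] [ 0.00074687 -0.00047267] r 0.0009 az 327.67
axis [ 0.53480313 -0.21895796] free r [ 0.53497657 -0.2189855   0.09837226] 118
clip [203.2 108.6] 131 [-0.09836112 -0.0167745 ] r 0.0998 az 189.68
red@.12 [216.5 105.5] 178 [-0.07682051 -0.012453  ] r 0.0778 az 189.21
lever_knob 0.97 [218.1 104.9] [-0.07455199 -0.01182953] r 0.0755 az 189.02
lever_pointer 0.73 [211.1 108.4] [-0.09040919 -0.01509708] r 0.0917 az 189.48
clip_mark 0.58 [293.1 114.1] [-0.00418637 -0.005514  ] r 0.0069 az 232.79
lid_top 0.8 [300.9 106.8] [ 0.00043351 -0.00033694] r 0.0005 az 322.14
213 98
```

View pics/w5.png

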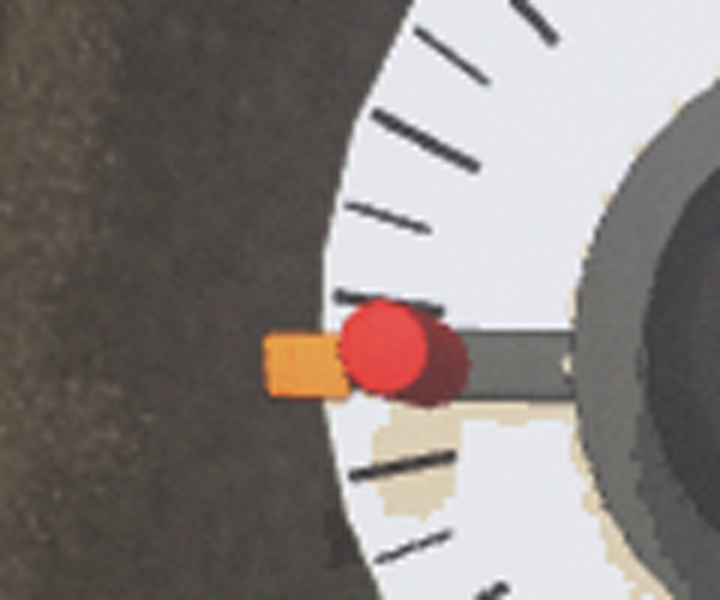

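```bash

python3 -m inch '[[1,0.03,0.006,0,0],[1,0.06,0.012,0,0],[1,0.088,0.017,0,0],[1,0.088,0.017,0,0],[1,0.088,0.017,0,0]]' | head -2
python3 -m inch '[[1,0,0,0.03,0],[1,0,0,0.06,0],[1,0,0,0.09,0],[1,0,0,0.12,0],[1,0,0,0.13,0]]' | head -2
python3 -m inch '[[1,0,0,0,0],[1,0,0,0,0],[1,0,0,0,0]]' | head -2
python3 rel.py
```

```text
time: 16.8
eef_pos: [0.5352, -0.2198, 0.2706]
time: 17.22
eef_pos: [0.5323, -0.2205, 0.135]
time: 17.47
eef_pos: [0.5364, -0.2221, 0.1428]
t 17.4667 yaw+90 189.99593022305794 x,y in tool -0.003415847694097096 0.001351420532848022 z 0.1427678158715392 F tool [-0.04754085  1.11170941 -0.99192102] open 0.0030245121750214696
```

```bash

python3 -m inch '[[1,0.001,0,0.003,0],[1,0.002,0,0.006,0],[1,0.002,0,0.009,0],[1,0.002,0,0.012,0],[1,0.002,0,0.012,0]]' | sed -n 2,4p
python3 rel.py
python3 -m inch '[[1,0,0,0.001,0],[1,0,0,0.002,0],[1,0,0,0.003,0],[1,0,0,0.004,0],[1,0,0,0.004,0]]' | sed -n 4p
python3 rel.py
python3 -m inch '[[1,0,0,0.001,0],[1,0,0,0.002,0],[1,0,0,0.003,0],[1,0,0,0.004,0],[1,0,0,0.004,0]]' | sed -n 4p
python3 rel.py
```

```text
eef_pos: [0.5343, -0.2185, 0.1277]
tcp_rot: [0.643, 0.766, -0.0, -0.001]
contact_force: [-0.2, -0.4, -0.4]
t 17.8833 yaw+90 190.03139582251976 x,y in tool 0.0005359443014794638 -7.546825562500042e-05 z 0.12766548307252595 F tool [-0.36607869 -0.25918801  0.4314091 ] open 0.005770780476832785
contact_force: [-0.2, 0.8, 2.4]
t 18.3 yaw+90 190.021790582688 x,y in tool 0.00010775474662942953 0.00031205428667086096 z 0.12449540088856334 F tool [ 0.83183349 -0.10498491 -2.4109067 ] open 6.846632300165513e-05
contact_force: [-1.5, 0.9, 4.0]
t 18.7167 yaw+90 190.02197141976427 x,y in tool 3.143473757688773e-05 0.00037839290233525455 z 0.12063586200681503 F tool [ 1.19233073 -1.33622856 -4.03624939] open 0.0014464072429468675
```

```bash

python3 -m inch '[[1,0,0,0.0005,0],[1,0,0,0.001,0],[1,0,0,0.0015,0],[1,0,0,0.002,0],[1,0,0,0.002,0]]' | sed -n 4p
python3 rel.py
python3 -m inch '[[1,0,0,0,0],[1,0,0,0,0],[1,0,0,0,0],[1,0,0,0,0]]' | sed -n 4p
python3 rel.py
```

```text
contact_force: [-4.1, 2.0, 10.7]
t 19.1333 yaw+90 190.0282633133957 x,y in tool -1.6229473560308416e-05 0.0004432578867628667 z 0.11998090364684162 F tool [  2.7231351   -3.70030999 -10.7182723 ] open 0.0019418384907187388
contact_force: [-4.2, 2.6, 9.4]
t 19.4667 yaw+90 190.02906287937157 x,y in tool -3.152061649196978e-05 0.0004469525099697591 z 0.1200023006464642 F tool [ 3.24875177 -3.64886816 -9.37679556] open -0.00041518796911936025
```

```bash

python3 - <<'E'
from m import *
p=cam("side");measure(p)
u,v=map(int,pix(p,[.5,-.22,.1])); cv2.imwrite("pics/s6.png",cv2.resize(p["pixels"][v-50:v+50,u-60:u+60,::-1],None,fx=6,fy=6,interpolation=cv2.INTER_CUBIC))
E
```

```text
axis [ 0.53462627 -0.21478997] free r [ 0.53454515 -0.21492445  0.10193566] 106
clip [342.  213.3] 41 [-0.10363692 -0.00960333] r 0.1041 az 185.29
red@.12 [332.  200.9] 83 [-0.08007073  0.00030813] r 0.0801 az 179.78
lever_knob 0.96 [333.1 198.1] [-0.08078192 -0.00516184] r 0.0809 az 183.66
lever_pointer 0.97 [334.2 211.2] [-0.08518571 -0.0119785 ] r 0.086 az 188.0
clip_mark 0.54 [336.7 211.1] [-0.09005106 -0.01654108] r 0.0916 az 190.41
lid_top 0.73 [294.6 192.8] [0.00368701 0.00744577] r 0.0083 az 63.66
```

View pics/s6.png

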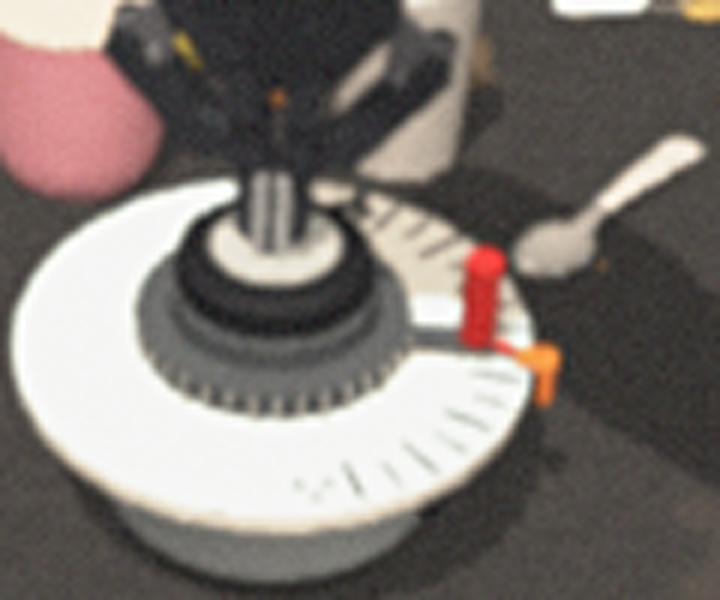

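The crop shows the red pointer ending at the clip's middle (about 525,355), with the fingertips pressing the centre of the lid. I'm handing it in.

```bash
python3 -c "
from plant import ctrl; print(ctrl.sign_off())"
```

```text
the job is handed in; nothing more can be done
None
```

The job is handed in: the lever's pointer measured within about 0.5° of the middle of the clip, and the lid is held fully down (tip steady at 120 mm, about 10 N) at about 20 s of the 54 s allowed.

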